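# Pack the small bone set into its tray

## Robot

A 6-joint arm with a two-finger parallel gripper is mounted at the origin on the work surface. World frame = base frame: x ahead of the robot, y to its left, z up, the work surface at z = 0. Lengths are in m, angles in degrees, forces in N, time in s.
With the tool pointing down it reaches from about 0.25 to 0.725 m from the base axis. Payload 9.7 kg.
Tool frame: the origin (TCP) lies on the centre line of the jaws, within the pads' length; the fingertips stand 14 mm ahead of it and the grasp point (between the pads) lies 5 mm behind it; z points along the fingers, y is the line along which they close (so a half turn about z gives the same grasp; the last joint's range is limited). The gripper opens to 85 mm and grips with 20 to 120 N. Pads are 22 mm wide; open, the fingers measure 114 mm over their backs; the gripper's body (76 mm by 85 mm) begins 54 mm behind the grasp point. The pads swing forward as they close: fully open they stand 13 mm farther back than shut.
Start: joints at [-72.708, 4.979, 10.078, 95.1, 0, 90], TCP at [0.163, -0.525, 0.245] pointing down, gripper open.
Joint ranges: [-179.16, 179.16], [-48.56, 103.87], [-65.8, 70.77], [-126.05, 130.52], [-82.76, 87.17], [-180, 180]. Speed limits (degrees/s): [127.2, 127.2, 147.25, 180, 180, 180].

## Interface

Orientations are given as [roll, pitch, yaw] about the fixed x, y, z axes, in that order (R = Rz(yaw) Ry(pitch) Rx(roll)).
In Python, from workcell import bot, camera, get_calibration, ticket gives the robot as it stands. The module is installed in compiled form; this text tells all that it offers.
- The arm moves only by the tool send_rows, never from a script. Its arguments are lists of equal length, an entry for each row: "linear": the shift along the tool's x, y, z in m, a list of three; "twist": the turn, a rotation vector about the tool's x, y, z in units of 10 degrees (1.0 is 10 degrees), a list of three; "gripper": the opening in per cent of the stroke, from 0 (shut) to 100 (fully open). In form: {"linear": [[x, y, z], ...], "twist": [[wx, wy, wz], ...], "gripper": [gripper, ...]}. A call has 1 to 8 rows; each row shifts and turns the commanded pose from where the row before left it, along the tool's axes as they then stand; what a row does not reach is not made up. A row lasts 1/8 s, in which the tool goes at most 62.5 mm and 10.7 degrees, less where a joint would pass 70% of its speed; a pose out of reach is approached as far as the arm can. A call with a gripper value outside its range is refused whole. The fingers move at their own pace and stop on an object; "grip_force" is the grip in N (left out, the last holds). Time passes only in rows, so rows that do not move let the fingers close. It gives the time, the measured TCP pose, the force, the opening and the grip force at its end, in the units of the state.
- bot.get_obs(): the state, without advancing time (a new reading comes with each control period).
- camera(name): name is "scene" or "top" or "wrist"; returns the picture (400x640x3 uint8, red, green, blue); there is no depth.
- get_calibration(name): a dict with "fx", "fy", "cx", "cy" (pixels), "origin" and "orientation" of the camera in the world; the wrist camera has in their place "hand_eye" (4x4, takes a point from camera to tool coordinates, whose origin is the TCP and whose axes are the flange's). Camera axes: x right, y down, z forward; pixel columns grow to the right and rows downward; lengths in m; the calibration is good to about 2 mm. A picture is of the moment at which its call begins: read the wrist's pose just before it. get_calibration takes no time and is no camera call.
- ticket.job_done(): hands the job in; it is judged then, once.
The state is a dict: "time": time; "q": joint angles; "qd": joint speeds; "joint_efforts": joint torques, N m; "ee_pos": TCP position; "tcp_rot": TCP orientation; "wrist_force": force on the tool from outside, world axes, zero at the start; "torque": the same for the moment, N m; "opening": finger opening in m; "grasp_force": force on a finger pad.
Only numpy, scipy, OpenCV 4.12 (cv2) and the standard library are available. Lean on these libraries where they do the work, as an engineer would, in place of code of your own. Each camera call takes 0.05 s, during which the arm holds its last target. There are 200 camera calls.

## Task

Pack the small bone set from the drying mat into the perforated tray, each piece in its own holder and let go: the mallet in its rack with the head on the pad between the cheeks and the handle in the fork, the narrow osteotome lying in its two forks, the low gallipot still upside down between the pins of its seat, and the lidded pin box flat inside its corner angles. Leave the wide osteotome and the tall cup, which belong to another set, lying where they are.

Things in the scene. Friction and masses are not known exactly. Their poses are not given: they have to be found in the camera images.
- mallet: Small bone mallet lying flat on the drying mat (3 mm thick): steel head, a cylinder 25 mm across, 50 mm long, crosswise; round black handle 16 mm thick with a 25 mm pommel. 0.23 kg. Origin: underside, below the handle's axis (12.5 mm above it), 36 mm behind the head's middle: the place to grip. x points to the head; bare handle from x = -106 to +23 mm, pommel end at -120. z up.
- osteotome: Narrow osteotome (bone chisel) lying flat on the mat, all steel: ribbed handle 100 mm long, 14 wide, 12 high; flat blade 10 mm wide, 3.5 thick; 155 mm overall, 0.12 kg. Origin: underside, at the balance point; x points to the edge of the blade (handle from x = -60 to +40 mm, blade to +95), z up.
- gallipot: Low gallipot: steel cup 52 mm across the rim, 34 mm high, wall 2 mm, 60 g, standing upside down on the mat (closed end on top, 47 mm across). Origin: centre of the rim plane, on what it stands on; z points to the closed end, so z up means upside down.
- pin_box: Lidded pin box on the mat: closed perforated steel box 70 x 36 x 24 mm, 0.14 kg. Origin: centre of the underside; x along its 70 mm length, y across its 36 mm width, z up.
- wide_osteotome: Look-alike of another set, on the mat: wide osteotome, the same steel handle (100 x 14 x 12 mm) but a blade 28 mm wide; 155 mm long, lying flat. Origin and axes as for the narrow osteotome.
- tall_cup: Look-alike of another set, on the mat: tall steel cup, 37 mm across the rim and 52 mm high, standing upside down. Origin: centre of the rim plane, z up.
- mallet_rack: Mallet rack, fixed teal holder in the tray, on a 3 mm base. At x = +62 mm a pad (30 mm along x, top at z = 10) for the head, between cheeks 64 mm apart rising to z = 22; at x = -30 a fork (6 mm thick, gap 34, saddle z = 14.5, prong tops z = 30) for the handle, bare between them. Origin: centre line, tray floor. Seated mallet: same x direction, origin at (26, 0, 10) mm.
- osteotome_rack: Osteotome rack, fixed teal holder in the tray: two equal forks at x = -28 and +28 mm (6 mm thick along x, gap 30 mm between prongs along y, saddles at z = 12, prong tops z = 26). Origin: midway, on the tray floor. Seated, the osteotome lies along x with its handle in both forks (blade to either end), origin at (0, 0, 12) mm; the handle is bare for the fingers between the forks.
- cup_seat: Cup seat, fixed teal plate 70 x 70 x 3 mm in the tray with four upright pins, 6 mm thick, at x, y = +-26 mm, tops at z = 17. Origin: centre, on the tray floor. The cup stands rim down on the plate (z = 3) in the middle of the pins; fingers closing along the seat's x or y pass between them. Tray (all holders lie square in it): 250 x 250 mm, floor 3 mm above the table, rim 14 mm high.
- box_seat: Box seat, fixed teal plate 94 x 60 x 3 mm in the tray with four corner angles (legs 14 mm long, tops at z = 15) enclosing 86 x 52 mm. Origin: centre, on the tray floor; x along its length. The box stands on the plate (z = 3), its length along the seat's x; the middle of the long sides is open for the fingers.
Things that resemble listed ones, but are neither listed nor needed, are in the scene too. What is shaped like the gallipot but blue is not meant.

How it is judged (in metres and radians):
At the end, for the whole second after the job is handed in: Released, at rest: mallet in its rack, head on pad (15 mm along, 12 across); narrow osteotome in both forks (12 mm across, either way round), both in line to 0.25 rad; gallipot upside down on its seat (14 mm); pin box flat on its seat (11 mm); wide osteotome, tall cup within 15 mm of start (x of mallet in the frame of mallet_rack between 0.011 and 0.041 m and x of mallet_rack in the frame of mallet between -0.041 and -0.011 m and y of mallet in the frame of mallet_rack between -0.012 and 0.012 m and z of mallet in the frame of mallet_rack between 0.004 and 0.016 m and angle between the x axis of mallet and the x axis of mallet_rack, either way round below 0.25 rad and angle between mallet's own z axis and vertical below 0.25 rad and x of osteotome in the frame of osteotome_rack between -0.015 and 0.025 m and y of osteotome in the frame of osteotome_rack between -0.012 and 0.012 m and z of osteotome in the frame of osteotome_rack between 0.007 and 0.017 m and angle between the x axis of osteotome and the x axis of osteotome_rack, either way round below 0.25 rad and angle between the z axis of osteotome and the z axis of osteotome_rack, either way round below 0.25 rad and horizontal distance between gallipot and cup_seat below 0.014 m and z of gallipot in the frame of cup_seat between -0.001 and 0.007 m and angle between each of gallipot, pin_box, tall_cup's own z axis and vertical below 0.12 rad and x of pin_box in the frame of box_seat between -0.011 and 0.011 m and y of pin_box in the frame of box_seat between -0.011 and 0.011 m and z of pin_box in the frame of box_seat between -0.001 and 0.007 m and angle between the x axis of pin_box and the x axis of box_seat, either way round below 0.35 rad and distance of each of wide_osteotome, tall_cup from where it was at the start of the episode below 0.015 m and linear speed of each of mallet, osteotome, gallipot, pin_box, wide_osteotome, tall_cup below 0.02 m/s and angular speed of each of mallet, osteotome, gallipot, pin_box, wide_osteotome, tall_cup below 0.2 rad/s); the robot touches nothing.
It fails at once if the wide osteotome is moved more than 25 mm (distance of wide_osteotome from where it was at the start of the episode above 0.025 m).
It fails at once if the tall cup is moved more than 25 mm or knocked over (distance of tall_cup from where it was at the start of the episode above 0.025 m or angle between tall_cup's own z axis and vertical above 0.5 rad).
It also fails if it takes over 112 s, if anything falls off the work surface, if the arm or the gripper's body presses on something with over 40 N, if the wrist force passes 120 N, or if a joint passes its speed limit or range.

## Working session

There is one attempt and no reset: what is moved stays moved. The work goes in short steps, Python scripts to look and compute and a tool call to move; the robot and the scene stay as the last step left them, time stands still between calls to the robot, and variables do not carry over. Pictures are saved under pics/ and viewed, at most 14 in all, crops included, and the job is handed in when it is done.

Besides the shell and the picture viewer there is one more tool, called after "Emit:" by a JSON object that holds its "api" and its "payload", one argument or row to a line. send_rows: Moves the arm, as the interface text tells. Its arguments: {"type":"object","properties":{"linear":{"type":"array"},"twist":{"type":"array"},"gripper":{"type":"array"},"grip_force":{"type":"number"}},"required":["linear","twist","gripper"]}

```bash
mkdir -p pics; python3 - <<'E'
from workcell import bot,camera,get_calibration
import cv2
o=bot.get_obs();print(o)
for n in("top","scene"):
    im=camera(n);cv2.imwrite(f"pics/{n}0.png",im[:,:,::-1]);print(n,get_calibration(n))
print(get_calibration("wrist"))
E
```

```text
{'time': 0.0, 'q': array([-7.27081138e+01,  5.01110406e+00,  1.00342540e+01,  9.50977615e+01,
        1.27242646e-03,  8.99993427e+01]), 'qd': array([ 0.05140088, -0.00897733,  0.01679206, -0.01573687,  0.03510248,
       -0.07539802]), 'joint_efforts': array([ 1.18870415e-03, -5.20388389e+01,  4.64804435e+01,  1.62467931e-02,
        1.21771741e-04,  1.71078443e-05]), 'ee_pos': array([ 0.16342843, -0.52494987,  0.24458121]), 'tcp_rot': array([-1.79925388e+02, -1.27328138e-03,  1.72925419e+01]), 'wrist_force': array([ 0.19766366,  0.70345348, -0.39817435]), 'torque': array([-0.02128498, -0.01950471, -0.01076632]), 'grasp_force': 0.0, 'opening': 0.08520225056727042}
top {'fx': 369.46374879252727, 'fy': 369.46374879252727, 'cx': 322.0783675318347, 'cy': 200.4761283900533, 'origin': array([0.38361296, 0.06911468, 1.00728783]), 'orientation': array([-172.22711754,   -0.30685376,  -89.50670335])}
scene {'fx': 393.9488185773252, 'fy': 393.9488185773252, 'cx': 323.7859567029659, 'cy': 200.41456831971894, 'origin': array([1.05416042, 0.46238816, 0.82068958]), 'orientation': array([-139.6116989 ,    0.83815786,  125.38351281])}
{'fx': 317.1942354855456, 'fy': 317.1942354855456, 'cx': 321.8850906470477, 'cy': 199.99055538711994, 'hand_eye': array([[-7.42500920e-04, -9.51854899e-01, -3.06548039e-01,
         7.83236156e-02],
       [ 9.99999563e-01, -8.81145943e-04,  3.13890402e-04,
        -1.18521472e-03],
       [-5.68891678e-04, -3.06547672e-01,  9.51855137e-01,
        -1.28945054e-01],
       [ 0.00000000e+00,  0.00000000e+00,  0.00000000e+00,
         1.00000000e+00]])}
```

View pics/top0.png

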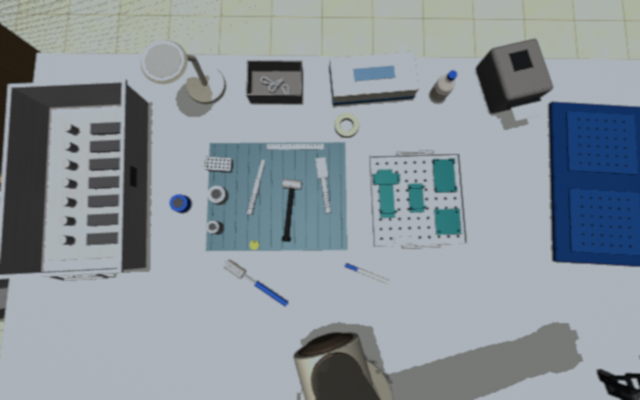

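View pics/scene0.png

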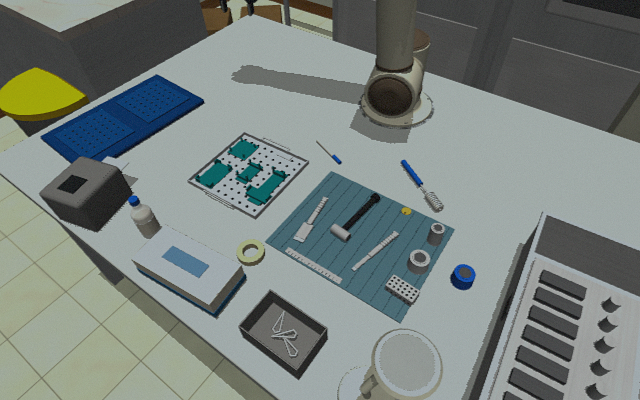

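The top view shows the mat (207–347, 142–250) with the pin box at (218,164), gallipot (217,195), tall cup (214,228), narrow osteotome (256,187), mallet (290,210) and wide osteotome (323,185). The tray is at (372–465, 153–248). Next I'll enlarge both.

```bash
python3 - <<'E'
import cv2
im=cv2.imread("pics/top0.png")
cv2.imwrite("pics/c1.png",cv2.resize(im[138:258,200:350],None,fx=5,fy=5,interpolation=cv2.INTER_CUBIC)[:600])
cv2.imwrite("pics/c2.png",cv2.resize(im[146:254,365:470],None,fx=5.5,fy=5.5,interpolation=cv2.INTER_CUBIC))
E
```

```text
(no output)
```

View pics/c1.png

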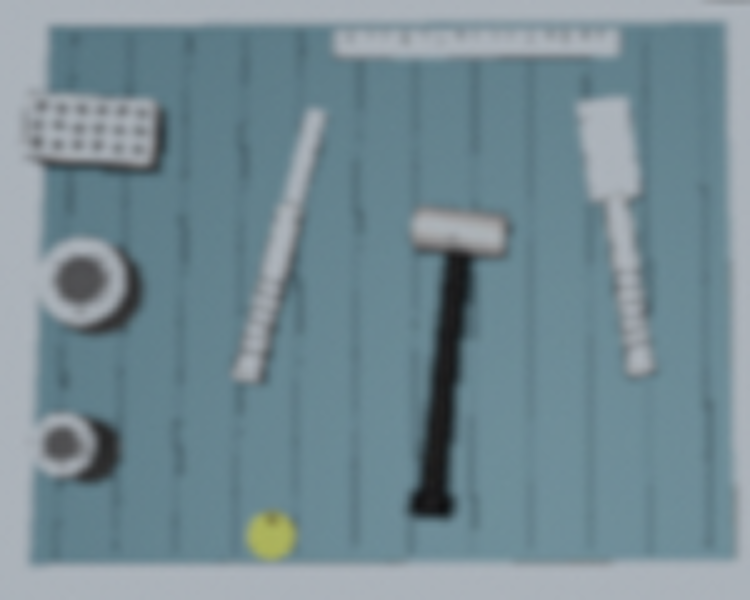

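View pics/c2.png

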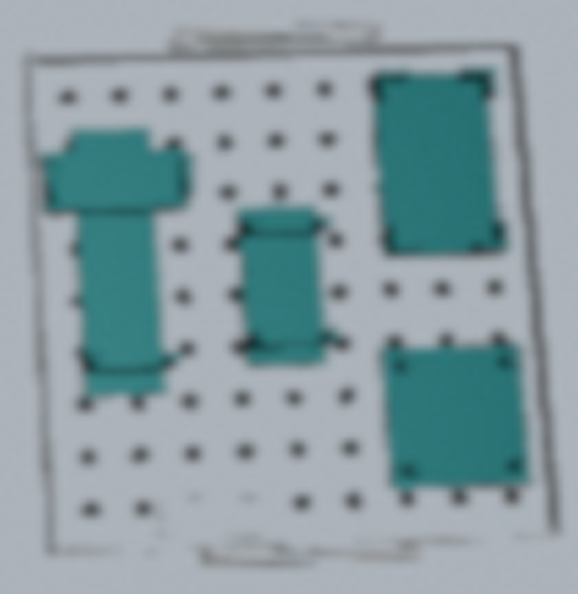

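```bash
cat >h.py <<'E'
import numpy as np
from scipy.spatial.transform import Rotation as R
from workcell import bot,camera,get_calibration
def ray(c,uv,z,O,M):
    d=M@np.array([(uv[0]-c['cx'])/c['fx'],(uv[1]-c['cy'])/c['fy'],1]);return (O+d*(z-O[2])/d[2])[:2]
def top(uv,z):
    c=get_calibration("top");return ray(c,uv,z,np.array(c['origin']),R.from_euler('xyz',c['orientation'],degrees=True).as_matrix())
def wrist(uv,z,pos,rpy):
    c=get_calibration("wrist");T=np.eye(4);T[:3,:3]=R.from_euler('xyz',rpy,degrees=True).as_matrix();T[:3,3]=pos
    T=T@c['hand_eye'];return ray(c,uv,z,T[:3,3],T[:3,:3])
E
python3 - <<'E'
from h import *
def f(p,s,o): return ((p[0]+.5)/s-.5+o[0],(p[1]+.5)/s-.5+o[1])
def ang(a,b): d=b-a; return round(np.degrees(np.arctan2(d[1],d[0])),1), round(np.hypot(*d),4)
A=lambda p,z: top(f(p,5,(200,138)),z)
B=lambda p,z: top(f(p,5.5,(365,146)),z)
h,p=A((459,232),.0155),A((431,505),.0155); print("mallet head,pom",h,p,ang(p,h))
e,t=A((248,378),.012),A((316,108),.006); print("osteo end,tip",e,t,ang(e,t))
e,t=A((640,372),.012),A((603,100),.006); print("wide",e,t,ang(e,t))
c=[A(q,.027) for q in((35,95),(158,100),(155,165),(30,158))]; print("box",np.mean(c,0),ang(c[0],c[1]),ang(c[3],c[2]),ang(c[0],c[3]))
print("pot",A((82,281),.037),A((42,281),.037),A((127,281),.037)); print("tall",A((64,445),.055))
for n,q,z in(("mrack head",(118,181),.012),("mrack base end",(126,393),.006),("orack",(283,287),.006)):print(n,B(q,z))
for n,q in(("cup",((385,345),(518,345),(528,487),(393,490))),("boxs",((373,72),(490,72),(505,250),(387,255))),("tray",((28,58),(515,48),(555,530),(50,552)))):
    c=[B(k,.006 if n!="tray" else .014) for k in q]; print(n,np.mean(c,0),[ang(c[i],c[(i+1)%4]) for i in range(4)])
print("orack ends",B((281,212),.006),B((287,363),.006))
E
```

```text
mallet head,pom [0.5635617  0.14894557] [0.41538815 0.16095554] (np.float64(-4.6), np.float64(0.1487))
osteo end,tip [0.48295901 0.2616617 ] [0.63440332 0.23042875] (np.float64(-11.7), np.float64(0.1546))
wide [0.48816301 0.04973318] [0.64054711 0.07118478] (np.float64(8.0), np.float64(0.1539))
box [0.6160473  0.34666482] (np.float64(-91.8), np.float64(0.0669)) (np.float64(-92.7), np.float64(0.0678)) (np.float64(178.5), np.float64(0.035))
pot [0.53134655 0.34663281] [0.53114654 0.36782091] [0.53157162 0.32279025]
tall [0.44318304 0.34668597]
mrack head [ 0.58200634 -0.11002563]
mrack base end [ 0.47649019 -0.11348475]
orack [ 0.53021977 -0.19263705]
cup [ 0.4663646  -0.27661522] [(np.float64(-89.5), np.float64(0.0662)), (np.float64(-178.4), np.float64(0.0703)), (np.float64(91.8), np.float64(0.0666)), (np.float64(1.3), np.float64(0.0718))]
boxs [ 0.59464352 -0.27270838] [(np.float64(-89.4), np.float64(0.0593)), (np.float64(-177.6), np.float64(0.0913)), (np.float64(93.0), np.float64(0.0593)), (np.float64(2.5), np.float64(0.0938))]
tray [ 0.52607286 -0.19246954] [(np.float64(-88.2), np.float64(0.2453)), (np.float64(-177.7), np.float64(0.2411)), (np.float64(93.0), np.float64(0.2465)), (np.float64(2.0), np.float64(0.2462))]
orack ends [ 0.56818521 -0.19261441] [ 0.49214587 -0.19363979]
```

Emit:
{"api": "send_rows", "payload": {
  "linear": [
    [0,0,0],
    [0,0,0],
    [0.042,-0.037,-0.003],
    [0.042,-0.037,-0.003],
    [0.042,-0.037,-0.003],
    [0.042,-0.037,-0.003],
    [0.042,-0.037,-0.003],
    [0.042,-0.037,-0.003]
  ],
  "twist": [
    [0,0,0.87],
    [0,0,0.86],
    [0,0,0],
    [0,0,0],
    [0,0,0],
    [0,0,0],
    [0,0,0],
    [0,0,0]
  ],
  "gripper": [60,60,60,60,60,60,60,60]
}}

```text
time: 1.1
ee_pos: [0.4166, -0.3017, 0.2632]
tcp_rot: [-180.0, 0.0, -0.0]
wrist_force: [1.2, -0.3, 0.3]
opening: 0.0514
grasp_force: 0.0
```

Emit:
{"api": "send_rows", "payload": {
  "linear": [
    [0.042,-0.037,-0.003],
    [0.042,-0.037,-0.003],
    [0.041,-0.039,-0.003],
    [0,0,0],
    [0,0,0]
  ],
  "twist": [
    [0,0,0],
    [0,0,0],
    [0,0,0],
    [0,0,0],
    [0,0,0]
  ],
  "gripper": [60,60,60,60,60]
}}

```text
time: 1.72
ee_pos: [0.5403, -0.1902, 0.2718]
tcp_rot: [-180.0, 0.1, 0.0]
wrist_force: [0.9, -1.0, 0.9]
opening: 0.0514
grasp_force: 0.0
```

```bash
python3 - <<'E'
from h import *;import cv2
o=bot.get_obs();im=camera("wrist");print(o['time'],o['ee_pos'],o['tcp_rot'],o['opening'],o['q'])
cv2.imwrite("pics/w1.png",im[:,:,::-1])
E
```

```text
1.725 [ 0.54029541 -0.19016754  0.27181948] [-1.79991694e+02  6.31418440e-02  3.05871355e-02] 0.05138385335105994 [-1.93842929e+01  8.95849667e+00  1.74310629e+01  9.85348787e+01
 -1.31548099e-02  1.60585132e+02]
```

View pics/w1.png

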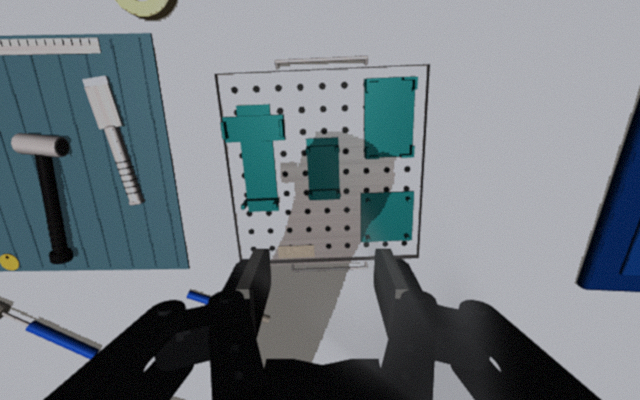

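Emit:
{"api": "send_rows", "payload": {
  "linear": [
    [0,-0.054,0],
    [0,-0.054,0],
    [0,-0.054,0],
    [0,-0.054,0],
    [0,-0.054,0],
    [0,-0.054,0],
    [0,-0.054,0],
    [0,-0.052,0]
  ],
  "twist": [
    [0,0,0],
    [0,0,0],
    [0,0,0],
    [0,0,0],
    [0,0,0],
    [0,0,0],
    [0,0,0],
    [0,0,0]
  ],
  "gripper": [60,60,60,60,60,60,60,60]
}}

```text
time: 2.78
ee_pos: [0.5359, 0.1205, 0.281]
tcp_rot: [-174.9, 0.1, 10.3]
wrist_force: [-0.4, 0.4, -0.6]
opening: 0.0508
grasp_force: 0.0
```

Emit:
{"api": "send_rows", "payload": {
  "linear": [
    [0,0,0],
    [0,0,0]
  ],
  "twist": [
    [0,0,0],
    [0,0,0]
  ],
  "gripper": [60,60]
}}

```text
time: 3.02
ee_pos: [0.5362, 0.1199, 0.2808]
tcp_rot: [-175.0, 0.1, 10.2]
wrist_force: [0.4, -0.6, 0.7]
opening: 0.0511
grasp_force: 0.0
```

```bash
python3 - <<'E'
from h import *;import cv2
o=bot.get_obs();im=camera("wrist");print(o['time'],o['ee_pos'],o['tcp_rot'],o['opening'],o['q'])
cv2.imwrite("pics/w2.png",im[:,:,::-1])
E
```

```text
3.025 [0.53617454 0.11985506 0.28078319] [-1.74997410e+02  7.81304770e-02  1.02044089e+01] 0.05110017370785119 [ 10.13544521   5.84978054  14.88645942  99.12084598   5.0024919
 179.93077266]
```

View pics/w2.png

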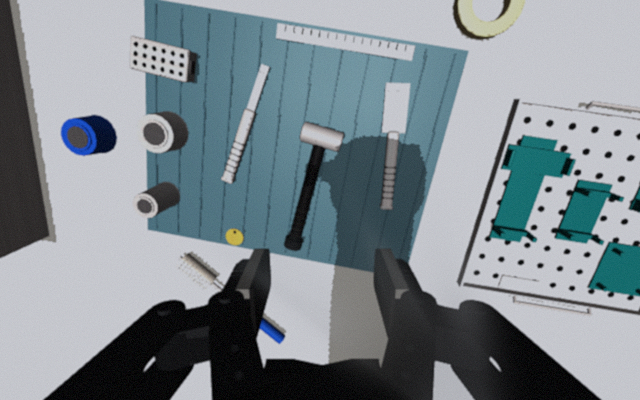

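The tray is fully visible in w1, with the cup seat at (361–413, 191–241) and the box seat at (364–417, 77–157). In w2 the mallet head is at (322,137), the narrow osteotome runs (228,180)–(265,67), the pot top is at (158,132) and the box top is at (160,58). Joint 6 reached its limit, so I'll work at yaw ≈180.

```bash
python3 - <<'E'
from h import *
def ang(a,b): d=b-a; return round(np.degrees(np.arctan2(d[1],d[0])),1), round(np.hypot(*d),4)
P1=([.54029541,-.19016754,.27181948],[-179.9917,.0631,.0306]);P2=([.53617454,.11985506,.28078319],[-174.99741,.07813,10.2044])
B=lambda q,z:wrist(q,z,*P1);A=lambda q,z:wrist(q,z,*P2)
for n,z,q in(("tray",.015,((217,74),(429,66),(418,257),(241,263))),("boxs",.006,((367,79),(417,77),(412,156),(364,157))),("cups",.006,((361,194),(413,191),(411,241),(361,241))),("or",.006,((308,138),(338,137),(340,199),(309,199)))):
    c=[B(k,z) for k in q];print(n,np.mean(c,0).round(4),[ang(c[i],c[(i+1)%4]) for i in range(4)])
print("mr",B((253,105),.006),B((262.5,211),.006),"head",B((253,128),.013))
h,p=A((322,137),.0155),A((293,243),.0155); print("mallet",h,p,ang(p,h))
e,t=A((228,180),.012),A((265,67),.006); print("osteo",e,t,ang(e,t))
c=[A(q,.027) for q in((131,38),(190,48),(187,81),(132,66))];print("box",np.mean(c,0),[ang(c[i],c[(i+1)%4]) for i in range(4)])
print("pot",A((158,132),.037),"tall",A((147,205),.055))
E
```

```text
tray [ 0.5282 -0.1945] [(np.float64(-88.0), np.float64(0.2393)), (np.float64(-177.6), np.float64(0.2398)), (np.float64(92.1), np.float64(0.2409)), (np.float64(2.0), np.float64(0.2404))]
boxs [ 0.5942 -0.2713] [(np.float64(-87.9), np.float64(0.058)), (np.float64(-178.6), np.float64(0.0924)), (np.float64(91.2), np.float64(0.06)), (np.float64(0.1), np.float64(0.0914))]
cups [ 0.4668 -0.2751] [(np.float64(-86.6), np.float64(0.0673)), (np.float64(-177.2), np.float64(0.0711)), (np.float64(90.0), np.float64(0.0682)), (np.float64(2.2), np.float64(0.067))]
or [ 0.5322 -0.1915] [(np.float64(-88.1), np.float64(0.0369)), (np.float64(-177.2), np.float64(0.0801)), (np.float64(90.0), np.float64(0.0405)), (np.float64(0.2), np.float64(0.0787))]
mr [ 0.61012871 -0.10704261] [ 0.47585651 -0.11060306] head [ 0.58391665 -0.10672926]
mallet [0.56342005 0.14920441] [0.4135998  0.16320483] (np.float64(-5.3), np.float64(0.1505))
osteo [0.48400953 0.26273908] [0.63092305 0.23176663] (np.float64(-11.9), np.float64(0.1501))
box [0.61824567 0.34935231] [(np.float64(-89.1), np.float64(0.0696)), (np.float64(176.8), np.float64(0.0361)), (np.float64(85.7), np.float64(0.0671)), (np.float64(1.4), np.float64(0.03))]
pot [0.53499618 0.34472334] tall [0.44537022 0.34710796]
```

```bash
cat >>h.py <<'E'
def go(x,y,z,yaw):
    "tool-frame move to target: first the turn (units of 10 deg), then the shift in the turned frame"
    o=bot.get_obs();a=R.from_euler('xyz',o['tcp_rot'],degrees=True);b=R.from_euler('xyz',[180,0,yaw],degrees=True)
    tw=np.degrees((a.inv()*b).as_rotvec())/10;d=np.array([x,y,z])-o['ee_pos']
    print(round(o['time'],2),o['ee_pos'].round(4),o['tcp_rot'].round(1),'q6',o['q'][5].round(1),'f',o['wrist_force'].round(1),'open',round(o['opening'],4),round(o['grasp_force'],1));print('turn',tw.round(2),'shift',b.inv().apply(d).round(4))
E
echo ok
```

```text
ok
```

Emit:
{"api": "send_rows", "payload": {
  "linear": [
    [0,0,0],
    [0,0,0.011],
    [0,0,0.011],
    [0,0,0.011],
    [0,0,0.011],
    [0,0,0.011],
    [0,0,0.011],
    [0,0,0.011]
  ],
  "twist": [
    [-0.5,0,0],
    [0,0,-1.03],
    [0,0,-1.03],
    [0,0,-1.03],
    [0,0,-1.03],
    [0,0,-1.03],
    [0,0,-1.03],
    [0,0,-1.03]
  ],
  "gripper": [60,60,60,60,60,60,60,60]
}}

```text
time: 4.08
ee_pos: [0.5382, 0.1093, 0.2032]
tcp_rot: [-179.8, -0.5, 83.7]
wrist_force: [-0.2, 0.6, -0.7]
opening: 0.0511
grasp_force: 0.0
```

Emit:
{"api": "send_rows", "payload": {
  "linear": [
    [0,0,0.011],
    [0,0,0.011],
    [0,0,0.011],
    [0,0,0.011],
    [0,0,0.011],
    [0,0,0.011],
    [0,0,0.011],
    [0,0,0.011]
  ],
  "twist": [
    [0,0,-1.03],
    [0,0,-1.03],
    [0,0,-1.03],
    [0,0,-1.03],
    [0,0,-1.03],
    [0,0,-1.03],
    [0,0,-1.03],
    [0,0,-1.03]
  ],
  "gripper": [60,60,60,60,60,60,60,60]
}}

```text
time: 5.08
ee_pos: [0.5379, 0.1101, 0.1152]
tcp_rot: [179.6, -0.3, 166.1]
wrist_force: [-1.0, 1.3, -0.7]
opening: 0.0514
grasp_force: 0.0
```

Emit:
{"api": "send_rows", "payload": {
  "linear": [
    [0.011,0.031,0.011],
    [0,0,0],
    [0,0,0]
  ],
  "twist": [
    [0,0,-1.03],
    [0,0,0],
    [0,0,0]
  ],
  "gripper": [60,60,60]
}}

```text
time: 5.45
ee_pos: [0.5349, 0.1433, 0.1051]
tcp_rot: [179.5, -0.2, 176.0]
wrist_force: [-0.3, 0.5, -0.2]
opening: 0.0514
grasp_force: 0.0
```

```bash
python3 -c "
from h import *
go(.5276,.152,.0185,175)"
```

```text
5.45 [0.5349 0.1433 0.1051] [179.5  -0.2 176. ] q6 18.8 f [-0.3  0.5 -0.2] open 0.0514 0.0
turn [ 0.05 -0.02  0.1 ] shift [0.0081 0.0081 0.0866]
```

Emit:
{"api": "send_rows", "payload": {
  "linear": [
    [0.008,0.008,0.03],
    [0,0,0.03],
    [0,0,0.02],
    [0,0,0.0065],
    [0,0,0],
    [0,0,0],
    [0,0,0],
    [0,0,0]
  ],
  "twist": [
    [0.05,-0.02,0.1],
    [0,0,0],
    [0,0,0],
    [0,0,0],
    [0,0,0],
    [0,0,0],
    [0,0,0],
    [0,0,0]
  ],
  "gripper": [60,60,60,60,60,0,0,0],
  "grip_force": 60
}}

```text
time: 6.45
ee_pos: [0.5278, 0.1531, 0.0197]
tcp_rot: [180.0, 0.1, 175.1]
wrist_force: [-0.6, 0.3, 5.9]
opening: 0.0142
grasp_force: 58.6
```

Emit:
{"api": "send_rows", "payload": {
  "linear": [
    [0,0,0],
    [0,0,-0.02],
    [0,0,-0.04],
    [0,0,-0.04]
  ],
  "twist": [
    [0,0,0],
    [0,0,0],
    [0,0,0],
    [0,0,0]
  ],
  "gripper": [0,0,0,0]
}}

```text
time: 6.95
ee_pos: [0.5268, 0.1528, 0.1192]
tcp_rot: [-180.0, -0.1, 175.1]
wrist_force: [0.8, -0.5, -2.2]
opening: 0.014
grasp_force: 58.7
```

```bash
python3 -c "
from h import *
go(.547,-.1095,.12,-178)"
```

```text
6.95 [0.5268 0.1528 0.1192] [-1.800e+02 -1.000e-01  1.751e+02] q6 21.1 f [ 0.8 -0.5 -2.2] open 0.014 58.7
turn [-0.   -0.01 -0.69] shift [-0.011  -0.2628 -0.0008]
```

Emit:
{"api": "send_rows", "payload": {
  "linear": [
    [-0.001,-0.05,0],
    [-0.002,-0.053,0],
    [-0.002,-0.053,0],
    [-0.002,-0.053,0],
    [-0.002,-0.053,0],
    [0,0,0],
    [0,0,0]
  ],
  "twist": [
    [0,0,-0.69],
    [0,0,0],
    [0,0,0],
    [0,0,0],
    [0,0,0],
    [0,0,0],
    [0,0,0]
  ],
  "gripper": [0,0,0,0,0,0,0]
}}

```text
time: 7.82
ee_pos: [0.5392, -0.1086, 0.1183]
tcp_rot: [180.0, -0.1, -178.0]
wrist_force: [-0.3, -0.1, -2.8]
opening: 0.0133
grasp_force: 59.2
```

```bash
python3 -c "
from h import *;import cv2
go(.547,-.1095,.031,-178)
o=bot.get_obs();print(o['ee_pos'],o['tcp_rot']);cv2.imwrite('pics/w3.png',camera('wrist')[:,:,::-1])"
```

```text
7.83 [ 0.5392 -0.1086  0.1183] [ 1.80e+02 -1.00e-01 -1.78e+02] q6 -13.4 f [-0.3 -0.1 -2.8] open 0.0133 59.2
turn [ 0.   -0.01 -0.  ] shift [-0.0077 -0.0012  0.0873]
[ 0.5392402  -0.10855562  0.11829965] [ 1.79985039e+02 -7.77646939e-02 -1.78020124e+02]
```

View pics/w3.png

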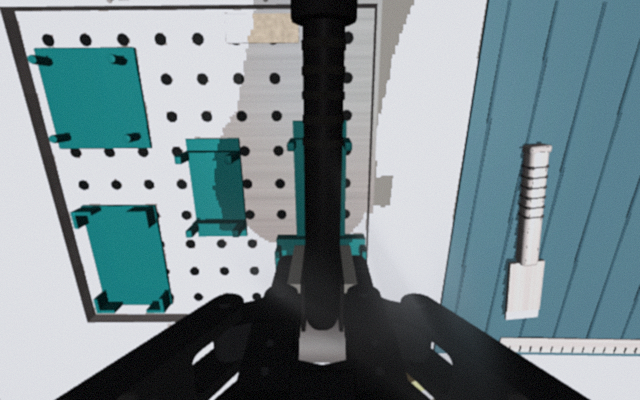

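Emit:
{"api": "send_rows", "payload": {
  "linear": [
    [-0.008,-0.001,0.025],
    [0,0,0.025],
    [0,0,0.02],
    [0,0,0.01],
    [0,0,0.005],
    [0,0,0]
  ],
  "twist": [
    [0,0,0],
    [0,0,0],
    [0,0,0],
    [0,0,0],
    [0,0,0],
    [0,0,0]
  ],
  "gripper": [0,0,0,0,0,0]
}}

```text
time: 8.62
ee_pos: [0.5477, -0.109, 0.0339]
tcp_rot: [-180.0, -0.0, -178.0]
wrist_force: [1.0, -0.1, -2.4]
opening: 0.0132
grasp_force: 59.2
```

```bash
python3 -c "
from h import *
go(.547,-.1095,.03,-178)"
```

```text
8.62 [ 0.5477 -0.109   0.0339] [-180.   -0. -178.] q6 -13.3 f [ 1.  -0.1 -2.4] open 0.0132 59.2
turn [-0. -0.  0.] shift [ 0.0007 -0.0005  0.0039]
```

Emit:
{"api": "send_rows", "payload": {
  "linear": [
    [0,0,0.003],
    [0,0,0],
    [0,0,0],
    [0,0,0],
    [0,0,0],
    [0,0,-0.03],
    [0,0,-0.04],
    [0,0,-0.04]
  ],
  "twist": [
    [0,0,0],
    [0,0,0],
    [0,0,0],
    [0,0,0],
    [0,0,0],
    [0,0,0],
    [0,0,0],
    [0,0,0]
  ],
  "gripper": [0,0,45,45,45,45,45,45]
}}

```text
time: 9.62
ee_pos: [0.5474, -0.1093, 0.1419]
tcp_rot: [-180.0, -0.0, -178.0]
wrist_force: [1.0, 0.3, -0.2]
opening: 0.0384
grasp_force: 0.0
```

Emit:
{"api": "send_rows", "payload": {
  "linear": [
    [0,0.051,0],
    [0,0.051,0],
    [0,0.051,0],
    [0,0.051,0],
    [0,0.051,0],
    [0,0.051,0],
    [0,0.051,0],
    [0,0,0]
  ],
  "twist": [
    [0,0,0],
    [0,0,0],
    [0,0,0],
    [0,0,0],
    [0,0,0],
    [0,0,0.7],
    [0,0,0.68],
    [0,0,0]
  ],
  "gripper": [45,45,45,45,45,45,45,45]
}}

```text
time: 10.62
ee_pos: [0.5409, 0.2503, 0.1401]
tcp_rot: [-180.0, -0.0, 168.4]
wrist_force: [-0.1, -0.4, -0.6]
opening: 0.0386
grasp_force: 0.0
```

```bash
python3 -c "
from h import *;import cv2
go(.542,.250,.018,168.2)
cv2.imwrite('pics/t2.png',cv2.resize(camera('top')[146:254,350:470,::-1],None,fx=5,fy=5,interpolation=cv2.INTER_CUBIC))"
```

```text
10.62 [0.5409 0.2503 0.1401] [-180.    -0.   168.4] q6 36.5 f [-0.1 -0.4 -0.6] open 0.0386 0.0
turn [-0.   -0.    0.02] shift [-1.200e-03 -1.000e-04  1.221e-01]
```

View pics/t2.png

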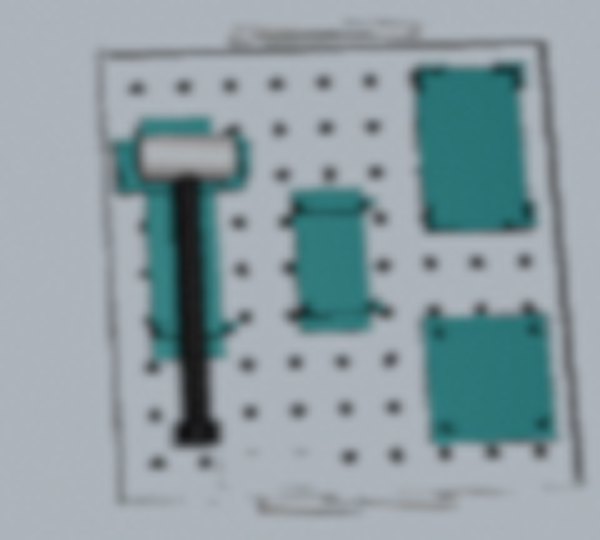

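The mallet is seated: the head at (187,158) lies centrally between the cheeks and the handle is in the fork. Next is the osteotome.

Emit:
{"api": "send_rows", "payload": {
  "linear": [
    [-0.001,0,0.04],
    [0,0,0.04],
    [0,0,0.03],
    [0,0,0.011],
    [0,0,0],
    [0,0,0],
    [0,0,0],
    [0,0,0]
  ],
  "twist": [
    [0,0,0],
    [0,0,0],
    [0,0,0],
    [0,0,0],
    [0,0,0],
    [0,0,0],
    [0,0,0],
    [0,0,0]
  ],
  "gripper": [45,45,45,45,45,0,0,0]
}}

```text
time: 11.68
ee_pos: [0.5431, 0.2474, 0.0215]
tcp_rot: [179.9, 0.1, 168.2]
wrist_force: [-0.4, -0.8, 6.6]
opening: 0.0124
grasp_force: 59.4
```

Emit:
{"api": "send_rows", "payload": {
  "linear": [
    [0,0,0],
    [0,0,-0.02],
    [0,0,-0.04],
    [0,0,-0.05]
  ],
  "twist": [
    [0,0,0],
    [0,0,0],
    [0,0,0],
    [0,0,0]
  ],
  "gripper": [0,0,0,0]
}}

```text
time: 12.18
ee_pos: [0.5416, 0.2469, 0.1304]
tcp_rot: [-179.9, -0.1, 168.2]
wrist_force: [1.2, 0.5, -1.7]
opening: 0.0119
grasp_force: 58.7
```

```bash
python3 -c "
from h import *
go(.531,-.192,.12,-178)"
```

```text
12.18 [0.5416 0.2469 0.1304] [-1.799e+02 -1.000e-01  1.682e+02] q6 36.3 f [ 1.2  0.5 -1.7] open 0.0119 58.7
turn [-0.01 -0.01 -1.38] shift [ 0.026  -0.4383  0.0104]
```

Emit:
{"api": "send_rows", "payload": {
  "linear": [
    [0,0,0],
    [0,0,0],
    [0.003,-0.053,0],
    [0.003,-0.053,0],
    [0.003,-0.053,0],
    [0.003,-0.053,0],
    [0.003,-0.053,0],
    [0.003,-0.053,0]
  ],
  "twist": [
    [0,0,-0.69],
    [0,0,-0.69],
    [0,0,0],
    [0,0,0],
    [0,0,0],
    [0,0,0],
    [0,0,0],
    [0,0,0]
  ],
  "gripper": [0,0,0,0,0,0,0,0]
}}

```text
time: 13.18
ee_pos: [0.5353, -0.073, 0.1304]
tcp_rot: [-180.0, 0.0, -178.0]
wrist_force: [1.0, 0.1, -1.3]
opening: 0.0115
grasp_force: 58.8
```

Emit:
{"api": "send_rows", "payload": {
  "linear": [
    [0.003,-0.053,0.005],
    [0.003,-0.053,0.005],
    [0,0,0],
    [0,0,0]
  ],
  "twist": [
    [0,0,0],
    [0,0,0],
    [0,0,0],
    [0,0,0]
  ],
  "gripper": [0,0,0,0]
}}

```text
time: 13.68
ee_pos: [0.5331, -0.1774, 0.12]
tcp_rot: [-180.0, -0.0, -178.0]
wrist_force: [0.6, 0.7, -0.4]
opening: 0.0117
grasp_force: 58.9
```

```bash
python3 -c "
from h import *;import cv2
go(.531,-.192,.035,-178)
cv2.imwrite('pics/w4.png',camera('wrist')[:,:,::-1])"
```

```text
13.68 [ 0.5331 -0.1774  0.12  ] [-180.   -0. -178.] q6 -20.4 f [ 0.6  0.7 -0.4] open 0.0117 58.9
turn [-0. -0. -0.] shift [ 0.0026 -0.0145  0.085 ]
```

View pics/w4.png

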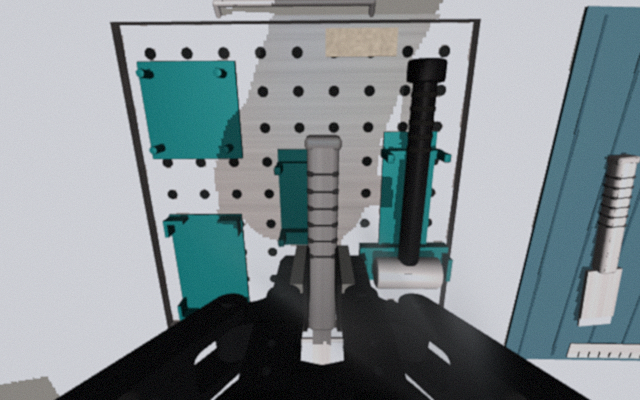

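The narrow osteotome is held level and in line at (322,140–340), about 15 mm short of the rack centre. I'll shift it and lower.

Emit:
{"api": "send_rows", "payload": {
  "linear": [
    [0.002,-0.0145,0.01],
    [0,0,0.03],
    [0,0,0.025],
    [0,0,0.015],
    [0,0,0.005],
    [0,0,0]
  ],
  "twist": [
    [0,0,0],
    [0,0,0],
    [0,0,0],
    [0,0,0],
    [0,0,0],
    [0,0,0]
  ],
  "gripper": [0,0,0,0,0,0]
}}

```text
time: 14.48
ee_pos: [0.5318, -0.1921, 0.035]
tcp_rot: [-180.0, -0.0, -178.0]
wrist_force: [0.3, 0.5, -0.8]
opening: 0.0117
grasp_force: 59.0
```

```bash
python3 -c "
from h import *
go(.531,-.192,.033,-178)"
```

```text
14.47 [ 0.5318 -0.1921  0.035 ] [-180.   -0. -178.] q6 -21.9 f [ 0.3  0.5 -0.8] open 0.0117 59.0
turn [-0. -0.  0.] shift [0.0008 0.0001 0.002 ]
```

Emit:
{"api": "send_rows", "payload": {
  "linear": [
    [0,0,0.002],
    [0,0,0],
    [0,0,0],
    [0,0,0],
    [0,0,0],
    [0,0,-0.03],
    [0,0,-0.05],
    [0,0,-0.05]
  ],
  "twist": [
    [0,0,0],
    [0,0,0],
    [0,0,0],
    [0,0,0],
    [0,0,0],
    [0,0,0],
    [0,0,0],
    [0,0,0]
  ],
  "gripper": [0,0,42,42,42,42,42,42]
}}

```text
time: 15.48
ee_pos: [0.5313, -0.1919, 0.1639]
tcp_rot: [-180.0, -0.1, -178.0]
wrist_force: [0.4, -0.4, 1.0]
opening: 0.0359
grasp_force: 0.0
```

Emit:
{"api": "send_rows", "payload": {
  "linear": [
    [0,0.05,0],
    [0,0.055,0],
    [0,0.055,0],
    [0,0.055,0],
    [0,0.055,0],
    [0,0.055,0],
    [0,0.055,0],
    [0,0.055,0]
  ],
  "twist": [
    [0,0,0],
    [0,0,0],
    [0,0,0],
    [0,0,0],
    [0,0,0],
    [0,0,0],
    [0,0,0],
    [0,0,0]
  ],
  "gripper": [42,60,78,78,78,78,78,78]
}}

```text
time: 16.48
ee_pos: [0.516, 0.2445, 0.1627]
tcp_rot: [-180.0, -0.0, -178.0]
wrist_force: [-0.3, -0.2, -0.1]
opening: 0.0667
grasp_force: 0.0
```

Emit:
{"api": "send_rows", "payload": {
  "linear": [
    [0.008,0.054,0],
    [0.008,0.05,0],
    [0,0,0],
    [0,0,0],
    [0,0,0],
    [0,0,0],
    [0,0,0],
    [0,0,0]
  ],
  "twist": [
    [0,0,0],
    [0,0,0],
    [0,0,1.02],
    [0,0,1.02],
    [0,0,1.02],
    [0,0,1.02],
    [0,0,1.02],
    [0,0,1.02]
  ],
  "gripper": [78,78,78,78,78,78,78,78]
}}

```text
time: 17.48
ee_pos: [0.4966, 0.3461, 0.1625]
tcp_rot: [-180.0, -0.0, 120.5]
wrist_force: [0.4, 0.2, -0.1]
opening: 0.0669
grasp_force: 0.0
```

Emit:
{"api": "send_rows", "payload": {
  "linear": [
    [0,0,0],
    [0,0,0],
    [0,0,0],
    [0,0,0],
    [0,0,0]
  ],
  "twist": [
    [0,0,1.02],
    [0,0,1.02],
    [0,0,1.02],
    [0,0,0],
    [0,0,0]
  ],
  "gripper": [78,78,78,78,78]
}}

```text
time: 18.1
ee_pos: [0.4967, 0.3461, 0.1625]
tcp_rot: [-180.0, 0.0, 90.4]
wrist_force: [0.5, -0.7, -0.7]
opening: 0.0664
grasp_force: 0.0
```

```bash
python3 -c "
from h import *;import cv2
go(.533,.346,.025,90)
a=camera('top')[:,:,::-1];cv2.imwrite('pics/t3.png',cv2.resize(a[146:254,350:470],None,fx=5,fy=5,interpolation=cv2.INTER_CUBIC))
o=bot.get_obs();b=camera('wrist')[:,:,::-1];cv2.imwrite('pics/w5.png',b);print(o['ee_pos'],o['tcp_rot'])"
```

```text
18.1 [0.4967 0.3461 0.1625] [-180.     0.    90.4] q6 124.4 f [ 0.5 -0.7 -0.7] open 0.0664 0.0
turn [-0.    0.    0.04] shift [-1.000e-04  3.630e-02  1.375e-01]
[0.49664528 0.34606684 0.16253275] [-1.79962630e+02  1.46914978e-02  9.04084413e+01]
```

View pics/w5.png

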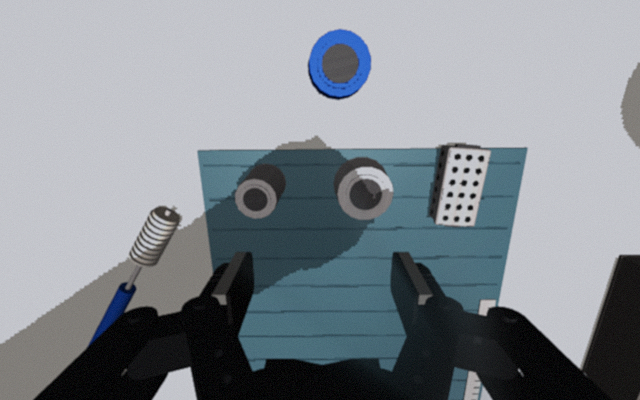

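View pics/t3.png

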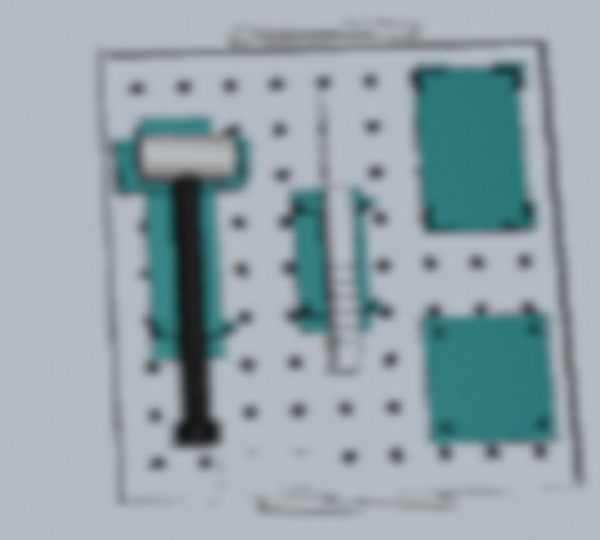

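The osteotome lies in both forks. In the wrist view the pot top is at (365,192), the tall cup top at (256,198), and the box top spans (446,147)–(490,150)–(474,226)–(436,222).

```bash
python3 - <<'E'
from h import *
P=([.49664528,.34606684,.16253275],[-179.9626,.0147,90.4084])
print("pot",wrist((365,192),.037,*P),"tall",wrist((256,198),.055,*P))
c=np.array([wrist(q,.027,*P) for q in((446,147),(490,150),(474,226),(436,222))]);print("box",c.mean(0),c)
go(*wrist((365,192),.037,*P),.025,90)
E
```

```text
pot [0.53200768 0.35080214] tall [0.44446598 0.3506382 ]
box [0.61650671 0.35230781] [[0.59885412 0.3872717 ]
 [0.63581735 0.38502067]
 [0.63298526 0.31665325]
 [0.59837012 0.32028562]]
18.2 [0.4966 0.346  0.1626] [-180.     0.    90.4] q6 124.5 f [-0.6 -0.2 -0.3] open 0.0668 0.0
turn [-0.    0.    0.04] shift [0.0048 0.0354 0.1376]
```

Emit:
{"api": "send_rows", "payload": {
  "linear": [
    [0.003,0.036,0],
    [0,0,0.02],
    [0,0,0.04],
    [0,0,0.04],
    [0,0,0.025],
    [0,0,0.0125],
    [0,0,0],
    [0,0,0]
  ],
  "twist": [
    [0,0,0.04],
    [0,0,0],
    [0,0,0],
    [0,0,0],
    [0,0,0],
    [0,0,0],
    [0,0,0],
    [0,0,0]
  ],
  "gripper": [78,78,78,78,78,78,78,0],
  "grip_force": 40
}}

```text
time: 19.2
ee_pos: [0.5332, 0.3496, 0.0265]
tcp_rot: [179.9, -0.0, 89.8]
wrist_force: [-1.1, 0.1, 1.5]
opening: 0.0498
grasp_force: 1.0
```

Emit:
{"api": "send_rows", "payload": {
  "linear": [
    [0,0,0],
    [0,0,0],
    [0,0,-0.02],
    [0,0,-0.05],
    [0,0,-0.05]
  ],
  "twist": [
    [0,0,0],
    [0,0,0],
    [0,0,0],
    [0,0,0],
    [0,0,0]
  ],
  "gripper": [0,0,0,0,0]
}}

```text
time: 19.82
ee_pos: [0.5325, 0.3491, 0.1477]
tcp_rot: [-180.0, -0.0, 89.8]
wrist_force: [1.3, 0.5, -0.7]
opening: 0.0471
grasp_force: 41.4
```

```bash
python3 -c "
from h import *
go(.4665,-.276,.14,92)"
```

```text
19.82 [0.5325 0.3491 0.1477] [-180.    -0.    89.8] q6 123.4 f [ 1.3  0.5 -0.7] open 0.0471 41.4
turn [-0.   -0.   -0.22] shift [-0.6224 -0.0877  0.0077]
```

Emit:
{"api": "send_rows", "payload": {
  "linear": [
    [-0.04,-0.005,0],
    [-0.053,-0.0075,0],
    [-0.053,-0.0075,0],
    [-0.053,-0.0075,0],
    [-0.053,-0.0075,0],
    [-0.053,-0.0075,0],
    [-0.053,-0.0075,0],
    [-0.053,-0.0075,0]
  ],
  "twist": [
    [0,0,-0.22],
    [0,0,0],
    [0,0,0],
    [0,0,0],
    [0,0,0],
    [0,0,0],
    [0,0,0],
    [0,0,0]
  ],
  "gripper": [0,0,0,0,0,0,0,0]
}}

```text
time: 20.82
ee_pos: [0.488, -0.0651, 0.147]
tcp_rot: [179.9, 0.0, 92.0]
wrist_force: [1.3, 1.3, -0.5]
opening: 0.0471
grasp_force: 41.4
```

Emit:
{"api": "send_rows", "payload": {
  "linear": [
    [-0.053,-0.0075,0],
    [-0.053,-0.0075,0],
    [-0.053,-0.0075,0],
    [-0.04,-0.005,0],
    [0,0,0],
    [0,0,0]
  ],
  "twist": [
    [0,0,0],
    [0,0,0],
    [0,0,0],
    [0,0,0],
    [0,0,0],
    [0,0,0]
  ],
  "gripper": [0,0,0,0,0,0]
}}

```text
time: 21.58
ee_pos: [0.4677, -0.2631, 0.1461]
tcp_rot: [180.0, 0.0, 92.0]
wrist_force: [-0.2, -0.5, 0.4]
opening: 0.047
grasp_force: 41.4
```

```bash
python3 -c "
from h import *
go(.4665,-.276,.0305,92)"
```

```text
21.57 [ 0.4677 -0.2631  0.1461] [180.   0.  92.] q6 58.7 f [-0.2 -0.5  0.4] open 0.047 41.4
turn [ 0.  0. -0.] shift [-0.0128 -0.0017  0.1156]
```

Emit:
{"api": "send_rows", "payload": {
  "linear": [
    [-0.013,-0.002,0.01],
    [0,0,0.04],
    [0,0,0.035],
    [0,0,0.02],
    [0,0,0.01],
    [0,0,0]
  ],
  "twist": [
    [0,0,0],
    [0,0,0],
    [0,0,0],
    [0,0,0],
    [0,0,0],
    [0,0,0]
  ],
  "gripper": [0,0,0,0,0,0]
}}

```text
time: 22.32
ee_pos: [0.4662, -0.2762, 0.0306]
tcp_rot: [-180.0, 0.0, 92.1]
wrist_force: [0.4, 0.3, -0.7]
opening: 0.0469
grasp_force: 41.5
```

```bash
python3 -c "
from h import *
go(.4665,-.276,.029,92)"
```

```text
22.32 [ 0.4662 -0.2762  0.0306] [-180.     0.    92.1] q6 57.3 f [ 0.4  0.3 -0.7] open 0.0469 41.5
turn [-0.    0.    0.01] shift [0.0002 0.0003 0.0016]
```

Emit:
{"api": "send_rows", "payload": {
  "linear": [
    [0,0,0.0018],
    [0,0,0],
    [0,0,0],
    [0,0,0],
    [0,0,0],
    [0,0,-0.02],
    [0,0,-0.05],
    [0,0,-0.05]
  ],
  "twist": [
    [0,0,0],
    [0,0,0],
    [0,0,0],
    [0,0,0],
    [0,0,0],
    [0,0,0],
    [0,0,0],
    [0,0,0]
  ],
  "gripper": [0,0,72,72,72,72,72,72]
}}

```text
time: 23.32
ee_pos: [0.4659, -0.2761, 0.1494]
tcp_rot: [-179.9, -0.0, 92.0]
wrist_force: [0.0, -0.2, 0.6]
opening: 0.0614
grasp_force: 0.0
```

Emit:
{"api": "send_rows", "payload": {
  "linear": [
    [0.04,0.012,0],
    [0.052,0.0145,0],
    [0.052,0.0145,0],
    [0.052,0.0145,0],
    [0.052,0.0145,0],
    [0.052,0.0145,0],
    [0.052,0.0145,0],
    [0.052,0.0145,0]
  ],
  "twist": [
    [0,0,0],
    [0,0,0],
    [0,0,0],
    [0,0,0],
    [0,0,0],
    [0,0,0],
    [0,0,0],
    [0,0,0]
  ],
  "gripper": [68,65,65,65,65,65,65,65]
}}

```text
time: 24.32
ee_pos: [0.5655, 0.1332, 0.1482]
tcp_rot: [-180.0, 0.0, 92.0]
wrist_force: [1.3, -0.5, -0.6]
opening: 0.0557
grasp_force: 0.0
```

Emit:
{"api": "send_rows", "payload": {
  "linear": [
    [0.052,0.0145,0],
    [0.052,0.0145,0],
    [0.052,0.0145,0],
    [0.052,0.0145,0],
    [0,0,0],
    [0,0,0]
  ],
  "twist": [
    [0,0,0],
    [0,0,0],
    [0,0,0],
    [0,0,0.4],
    [0,0,0],
    [0,0,0]
  ],
  "gripper": [65,65,65,65,65,65]
}}

```text
time: 25.08
ee_pos: [0.6157, 0.3411, 0.1476]
tcp_rot: [-179.9, 0.1, 88.1]
wrist_force: [0.0, -0.8, 0.6]
opening: 0.0554
grasp_force: 0.0
```

```bash
python3 -c "
from h import *;import cv2
a=camera('top')[:,:,::-1];cv2.imwrite('pics/t4.png',cv2.resize(a[146:254,350:470],None,fx=5,fy=5,interpolation=cv2.INTER_CUBIC))
go(.6165,.350,.02,88)"
```

```text
25.12 [0.6159 0.3406 0.1481] [-179.9    0.    88. ] q6 120.9 f [ 0.1 -0.9  1.6] open 0.0559 0.0
turn [-0.01  0.    0.  ] shift [0.0095 0.0003 0.1281]
```

View pics/t4.png

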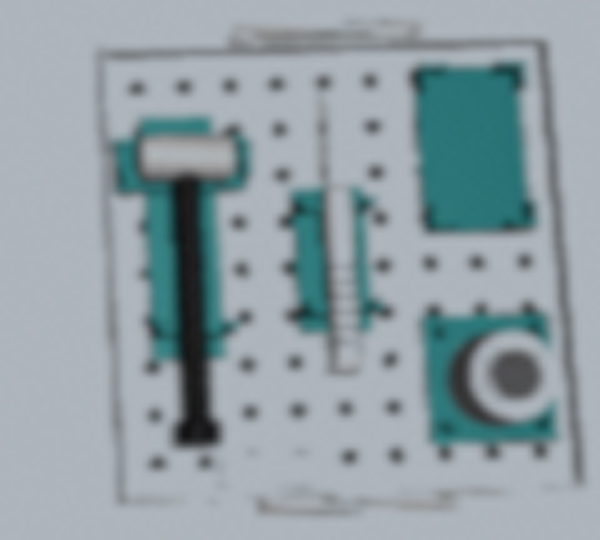

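Emit:
{"api": "send_rows", "payload": {
  "linear": [
    [0.0095,0,0.02],
    [0,0,0.04],
    [0,0,0.04],
    [0,0,0.02],
    [0,0,0.008],
    [0,0,0],
    [0,0,0],
    [0,0,0]
  ],
  "twist": [
    [0,0,0],
    [0,0,0],
    [0,0,0],
    [0,0,0],
    [0,0,0],
    [0,0,0],
    [0,0,0],
    [0,0,0]
  ],
  "gripper": [65,65,65,65,65,65,0,0],
  "grip_force": 50
}}

```text
time: 26.12
ee_pos: [0.6171, 0.3513, 0.0222]
tcp_rot: [179.9, -0.1, 88.0]
wrist_force: [-0.2, 0.4, 5.3]
opening: 0.0344
grasp_force: 50.5
```

Emit:
{"api": "send_rows", "payload": {
  "linear": [
    [0,0,0],
    [0,0,0],
    [0,0,-0.02],
    [0,0,-0.05],
    [0,0,-0.05]
  ],
  "twist": [
    [0,0,0],
    [0,0,0],
    [0,0,0],
    [0,0,0],
    [0,0,0]
  ],
  "gripper": [0,0,0,0,0]
}}

```text
time: 26.75
ee_pos: [0.616, 0.3507, 0.1426]
tcp_rot: [-180.0, 0.0, 88.0]
wrist_force: [1.4, 0.1, -1.3]
opening: 0.035
grasp_force: 50.3
```

```bash
python3 -c "
from h import *
print('pot',top((350+512.5/5-.5,146+375.5/5-.5),.04))
go(.594,-.272,.14,88)"
```

```text
pot [ 0.46550809 -0.27679416]
26.75 [0.616  0.3507 0.1426] [-180.    0.   88.] q6 121.6 f [ 1.4  0.1 -1.3] open 0.035 50.3
turn [-0.  0.  0.] shift [-6.231e-01 -2.000e-04  2.600e-03]
```

Emit:
{"api": "send_rows", "payload": {
  "linear": [
    [-0.04,0,0],
    [-0.053,0,0],
    [-0.053,0,0],
    [-0.053,0,0],
    [-0.053,0,0],
    [-0.053,0,0],
    [-0.053,0,0],
    [-0.053,0,0]
  ],
  "twist": [
    [0,0,0],
    [0,0,0],
    [0,0,0],
    [0,0,0],
    [0,0,0],
    [0,0,0],
    [0,0,0],
    [0,0,0]
  ],
  "gripper": [0,0,0,0,0,0,0,0]
}}

```text
time: 27.75
ee_pos: [0.6019, -0.0616, 0.1419]
tcp_rot: [180.0, 0.0, 88.0]
wrist_force: [0.6, 1.0, -1.7]
opening: 0.0348
grasp_force: 50.3
```

Emit:
{"api": "send_rows", "payload": {
  "linear": [
    [-0.053,0,0],
    [-0.053,0,0],
    [-0.053,0,0],
    [-0.053,0,0],
    [0,0,0],
    [0,0,0],
    [0,0,0],
    [0,0,0]
  ],
  "twist": [
    [0,0,0],
    [0,0,0],
    [0,0,0],
    [0,0,0],
    [0,0,0.96],
    [0,0,0.96],
    [0,0,0.96],
    [0,0,0.96]
  ],
  "gripper": [0,0,0,0,0,0,0,0]
}}

```text
time: 28.75
ee_pos: [0.5948, -0.2719, 0.1417]
tcp_rot: [180.0, 0.0, 49.3]
wrist_force: [0.1, 0.7, -1.2]
opening: 0.0349
grasp_force: 50.3
```

Emit:
{"api": "send_rows", "payload": {
  "linear": [
    [0,0,0],
    [0,0,0],
    [0,0,0],
    [0,0,0],
    [0,0,0],
    [0,0,0],
    [0,0,0]
  ],
  "twist": [
    [0,0,0.96],
    [0,0,0.96],
    [0,0,0.96],
    [0,0,0.96],
    [0,0,0.96],
    [0,0,0],
    [0,0,0]
  ],
  "gripper": [0,0,0,0,0,0,0]
}}

```text
time: 29.62
ee_pos: [0.5948, -0.2718, 0.141]
tcp_rot: [180.0, 0.0, 1.8]
wrist_force: [0.0, 0.8, -1.3]
opening: 0.0344
grasp_force: 50.3
```

```bash
python3 -c "
from h import *
go(.594,-.272,.027,2)"
```

```text
29.62 [ 0.5948 -0.2718  0.141 ] [180.    0.    1.8] q6 153.6 f [ 0.   0.8 -1.3] open 0.0344 50.3
turn [ 0.    0.   -0.02] shift [-0.0008  0.0002  0.114 ]
```

Emit:
{"api": "send_rows", "payload": {
  "linear": [
    [-0.001,0,0.02],
    [0,0,0.04],
    [0,0,0.03],
    [0,0,0.015],
    [0,0,0.009],
    [0,0,0]
  ],
  "twist": [
    [0,0,0],
    [0,0,0],
    [0,0,0],
    [0,0,0],
    [0,0,0],
    [0,0,0]
  ],
  "gripper": [0,0,0,0,0,0]
}}

```text
time: 30.38
ee_pos: [0.5938, -0.2719, 0.0267]
tcp_rot: [180.0, 0.0, 1.7]
wrist_force: [-0.2, 0.4, -1.9]
opening: 0.0349
grasp_force: 50.3
```

Emit:
{"api": "send_rows", "payload": {
  "linear": [
    [0,0,0.002],
    [0,0,0]
  ],
  "twist": [
    [0,0,0],
    [0,0,0]
  ],
  "gripper": [0,0]
}}

```text
time: 30.62
ee_pos: [0.5942, -0.2721, 0.0253]
tcp_rot: [179.9, -0.0, 1.6]
wrist_force: [0.7, -1.0, 0.1]
opening: 0.0347
grasp_force: 50.4
```

Emit:
{"api": "send_rows", "payload": {
  "linear": [
    [0,0,0],
    [0,0,0],
    [0,0,0],
    [0,0,-0.02],
    [0,0,-0.05],
    [0,0,-0.05],
    [0,0,-0.05],
    [0,0,-0.03]
  ],
  "twist": [
    [0,0,0],
    [0,0,0],
    [0,0,0],
    [0,0,0],
    [0,0,0],
    [0,0,0],
    [0,0,0],
    [0,0,0]
  ],
  "gripper": [50,50,50,50,50,50,50,50]
}}

```text
time: 31.62
ee_pos: [0.5941, -0.2719, 0.2293]
tcp_rot: [179.9, -0.2, 1.6]
wrist_force: [-0.2, -0.7, -1.0]
opening: 0.0427
grasp_force: 0.0
```

Emit:
{"api": "send_rows", "payload": {
  "linear": [
    [-0.04,0,0],
    [-0.05,0,0],
    [-0.05,0,0],
    [-0.04,0,0],
    [0,0,0],
    [0,0,0],
    [0,0,0]
  ],
  "twist": [
    [0,0,0],
    [0,0,0],
    [0,0,0],
    [0,0,0],
    [0,0,0],
    [0,0,0],
    [0,0,0]
  ],
  "gripper": [50,50,50,50,50,50,50]
}}

```text
time: 32.5
ee_pos: [0.4146, -0.2768, 0.2247]
tcp_rot: [180.0, 0.0, 1.7]
wrist_force: [0.3, 0.3, -0.3]
opening: 0.0428
grasp_force: 0.0
```

```bash
python3 -c "
from h import *;import cv2
b=camera('scene')[:,:,::-1];cv2.imwrite('pics/s5.png',cv2.resize(b[110:320,170:470],None,fx=2.66,fy=2.66,interpolation=cv2.INTER_CUBIC))
cv2.imwrite('pics/w6.png',camera('wrist')[:,:,::-1]);go(.4,-.2,.2,2)"
```

```text
32.6 [ 0.4145 -0.2768  0.2243] [-1.8e+02  1.0e-01  1.7e+00] q6 144.6 f [ 0.5 -0.1  0.3] open 0.0425 0.0
turn [-0.    0.01 -0.03] shift [-0.0118 -0.0773  0.0243]
```

View pics/w6.png

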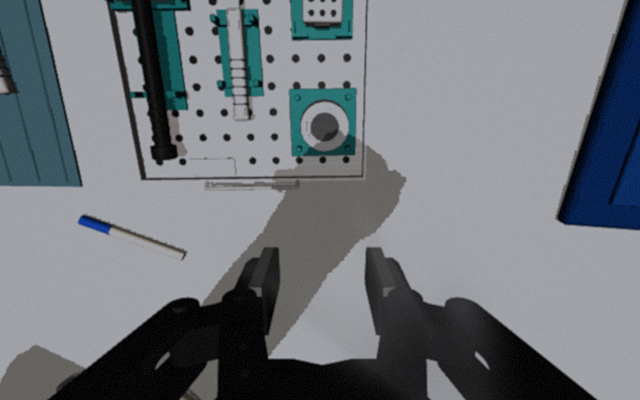

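View pics/s5.png

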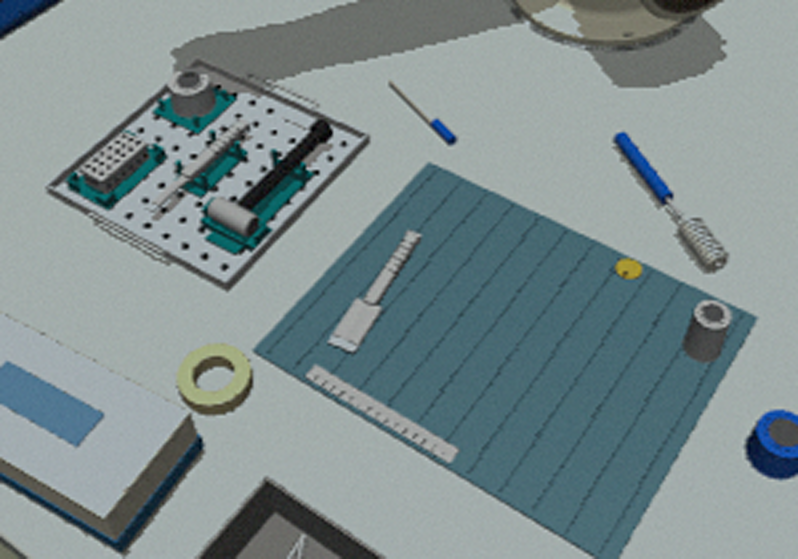

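The scene crop shows all four pieces seated: pot at (190,90), box at (115,162), osteotome at (205,165) and mallet at (265,180). The wide osteotome and tall cup are still on the mat. The arm is clear of everything.

```bash
python3 -c "
from workcell import ticket
print(ticket.job_done())"
```

```text
the job is handed in; nothing more can be done
None
```

I packed the mallet, narrow osteotome, gallipot and pin box into their holders, left the wide osteotome and tall cup in place, and handed the job in at about 33 s; the hand-in gave no verdict, but the last pictures show all four pieces seated.

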